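# Dock the spectrometer head and clamp it

## Robot

A 7-joint arm with a two-finger parallel gripper is mounted at the origin on the work surface. World frame = base frame: x ahead of the robot, y to its left, z up, the work surface at z = 0. Lengths are in m, angles in rad, forces in N, time in s.
With the tool pointing down it reaches from about 0.4 to 0.85 m from the base axis. Payload 6.9 kg.
Tool frame: the origin (TCP) lies midway between the tips of the shut fingers; the grasp point (between the pads) lies behind it (ctrl.pinch_z is the z of the grasp point in the tool frame, in m); z points along the fingers, y is the direction in which the jaws open and shut (so a half turn about z gives the same grasp; the last joint's range is limited). The gripper opens to 85 mm and grips with 20 to 120 N. Pads are 22 mm wide; open, the fingers measure 114 mm over their backs; the gripper's body (76 mm by 85 mm) begins 54 mm behind the grasp point. The pads swing forward as they close: fully open they stand 13 mm farther back than shut.
Start: joints at [1.319, 0.507, -0.238, 1.5, 0.126, 1.149, -0.155], TCP at [0.218, -0.586, 0.231] pointing down, gripper open.
Joint ranges: [-3.08, 3.08], [-0.24, 2.05], [-1.43, 1.35], [0, 2.5], [-1.52, 4.66], [0.17, 1.96], [-2.89, 2.89]. Speed limits (rad/s): [2.39, 2.39, 3.14, 3.14, 3.14, 3.14, 3.14].

## Interface

Orientations are given as a unit quaternion [w, x, y, z].
In Python, from station import ctrl, get_state, vision, ticket, models gives the robot as it stands. Calls block until the motion is done:
- ctrl.movep(position, orientation): joint-space move of the TCP to a pose.
- ctrl.movel(position, frame=None, max_speed=0.15): straight line of the TCP; frame=None keeps the orientation; max_speed is the mean speed in m/s.
- ctrl.set_joints(angles): joint-space move.
- ctrl.ungrasp() and ctrl.close_gripper(force=None): open the fingers fully, or close them until they stop; force is the grip in N (None keeps the last).
- ctrl.pause(seconds).
- ctrl.ik(position, orientation): joint angles nearest the present ones, or None.
- get_state(): the state.
- vision.grab_frame(name): name is "side" or "top" or "wrist"; returns (picture, depth): 480x640x3 uint8, blue, green, red; 480x640 float32, m along the optical axis (not along the pixel's ray), 0 where there is no reading.
- vision.camera_info(name): a dict with "mtx" (3x3 intrinsics, pixels), "R" (3x3) and "t" (3): a world point X has camera coordinates R X + t; the wrist camera has in their place "hand_eye" (4x4, takes a point from camera to tool coordinates, whose origin is the TCP and whose axes are the flange's). Camera axes: x right, y down, z forward; pixel columns grow to the right and rows downward; lengths in m; the calibration is good to about 2 mm. The wrist camera is an equidistant fisheye: a pixel r from the principal point sees the ray r / f radians off the axis. A picture is of the moment at which its call begins: read the wrist's pose just before it. camera_info takes no time and is no camera call.
A pose or a line that the arm cannot do raises ctrl.Unreachable and nothing moves.
- ticket.close_job(): hands the job in, once; it reports no verdict.
Trained networks look in the newest picture that a camera, given by its name, has taken for a name from the list of things; names that differ only in an ending like _2 or _b are one class to them, and where a whole thing is asked for, a point or a joint stands for the part that bears it (a point fixed in the world has none). Each returns a list of dicts, best first, with "p" (0 to 1); they miss things now and then, are a little off and sometimes report something else, mostly with a low value. They report only what shows in the picture. A call takes as long as a camera call. They do not tell look-alikes from the thing itself.
- models.recognise(camera, target): "point" ([column, row] in pixels, amid what is visible of it).
- models.masks_of(camera, target): "mask" (480x640 bool, what is visible of it) and "point" ([column, row] in pixels, amid what is visible of it).
The state is a dict: "time": time; "qpos": joint angles; "qd": joint speeds; "tau": joint torques, N m; "tcp_pos": TCP position; "eef_rot": TCP orientation; "contact_force": force on the tool from outside, world axes, zero at the start; "wrist_torque": the same for the moment, N m; "width": finger opening in m.
Only numpy, scipy, OpenCV 4.12 (cv2) and the standard library are available. Lean on these libraries where they do the work, as an engineer would, in place of code of your own. Each camera call takes 0.05 s, during which the arm holds its last target.

## Task

Put the loose white measuring head on its docking base: lower it gently over the two steel pegs, back end towards the clamp and lens pointing away from it, until it sits flush on the base. Then turn the clamp's T-handle clockwise (seen from above) until the pad has pushed the head firmly against the pegs and the resistance clearly rises; stop there without forcing it, and let go. Leave the other things on the desk where they are.

Things in the scene. Friction and masses are not known exactly. Their poses are not given: they have to be found in the camera images.
- head_center (a point): Centre of the loose measuring head: white box on a grey foot, 96 long (x) x 58 wide (y) x 72 high (z up), 0.4 kg; this point is 36 above its underside. A black lens barrel, 28 diameter, sticks out 14 from the -x end, its axis 46 above the underside; the +x end is the flat back with four dark slots. Grip it across its 58 width.
- head_foot (a point): Same head, same axes: centre of its underside, 36 below head_center. The underside has two blind holes, 20 deep, on the long centre line (y = 0): a wide one (14.6 diameter) at x = +28, a narrow one (10.6) at x = -28 (lens end).
- dock_seat (a point): Centre of the seat's top face: aluminium plate 104 x 72 on a dark fixed base 262 x 90, 20 above the desk. +x points to the clamp, z up. Two steel pegs with tapered tips stand 17 above this face, y = 0: a thick one (12 diameter) at x = +28, a thin one (8) at x = -28. The head is home with head_foot here (play 1.3 sideways) and the same x direction; turned round it does not go down.
- tee_axis (a point): Middle of the T-handle's cross-bar, on its vertical axis, 80 above the desk, 130 from dock_seat along +x; axes are the base's and do not turn. Bar: steel, 84 long, 12 wide, 14 high, on an 11 thick spindle; the grey block below is 52 high. Seen from above the bar lies 0.75 rad anticlockwise of the base's x axis when clamp_screw is 0, and turns clockwise from there.
- clamp_screw (a joint): T-handle angle, rad, grows clockwise from above, 0 to 2.3; starts at 0 to 0.3. Pushes the pad 7 per rad. Stiff (0.2 N m), stays where left. With the head seated all play is taken up by 0.93; beyond, a spring raises the clamping force by 28 N per rad (torque by 0.2 N m per rad). 1.11 gives 5 N (just firm), 1.3 to 1.5 is a good clamp, 1.82 gives 25 N (forced).
- clamp_pad: Black round clamp pad, 24 diameter, axis 33 above the desk, on the plunger between T-handle and seat; moves along the base's x. Open (joint at 0), its face stands 53 from dock_seat along +x. This body's origin is not on the pad: do not use its position.
- head: The measuring head again, its origin at the centre of its underside, axes as head_center.
- rock: Flat round polished reddish rock sample, 70 across, 14 high; a bystander, to be left alone; origin at the centre of its underside.
- pen_box: Small open black box, 60 x 80 x 50; a bystander, to be left alone; origin at the centre of its underside.
- mug: White mug, 76 across, 85 high; a bystander, to be left alone; origin at the centre of its underside.
- jar: Small amber jar, 48 across, 60 high; a bystander, to be left alone; origin at the centre of its underside.
- puck: Flat steel calibration puck, 48 across, 16 high; a bystander, to be left alone; origin at the centre of its underside.
- screwdriver: Black-handled screwdriver lying flat, 170 long; origin under its middle; a bystander, to be left alone.
- charger: Black power brick, 100 x 50 x 30; a bystander, to be left alone; origin at the centre of its underside.
Things that resemble listed ones, but are neither listed nor needed, are in the scene too. What is shaped like the head but pink is not meant.

How it is judged:
On the way, in this order (a step that is already met when the one before it is completed fails the run):
1. the head sits flush on the base, over both pegs (horizontal distance between head_foot and dock_seat below 0.004 m and z of head_foot in the frame of dock_seat between -0.003 and 0.003 m and angle between head_foot's own z axis and vertical below 0.05 rad and angle between the x axis of head_foot and the x axis of dock_seat, either way round below 0.09 rad), for 0.2 s.
2. the pad clamps the seated head with more than 5 N (all of step 1 and contact force between head and clamp_pad above 5 N), for 0.2 s.
At the end, for the whole second after the job is handed in: The head rests on the docking base over both pegs: underside within 3 mm of the seat's face and 4 mm of its centre, upright within 0.05 rad, in line within 0.09 rad; the clamp pad presses on it with 5 to 25 N; it is still (all of step 2 and contact force between head and clamp_pad below 25 N and linear speed of head below 0.01 m/s); the robot touches nothing.
It fails at once if the head is dropped or rammed onto the base (faster than 0.35 m/s within 25 mm of the seat) (horizontal distance between head_foot and dock_seat below 0.03 m and z of head_foot in the frame of dock_seat below 0.025 m and linear speed of head above 0.35 m/s).
It fails at once if the clamp is forced: more than 25 N between pad and head (contact force between head and clamp_pad above 25 N).
It fails at once if one of the other things on the desk is shoved more than 30 mm (distance of any of rock, pen_box, mug, jar, puck, screwdriver, charger from where it was at the start of the episode above 0.03 m).
It also fails if it takes over 54 s, if anything falls off the work surface, if the arm or the gripper's body presses on something with over 40 N, if the wrist force passes 120 N, or if a joint passes its speed limit or range.

## Working session

There is one attempt and no reset: what is moved stays moved. The work goes in short steps, each a Python script; the robot and the scene stay as the last script left them, time stands still between calls to the robot, and variables do not carry over. Pictures are saved under pics/ and viewed, and the job is handed in when it is done.

```bash
ls; mkdir -p pics
python3 - <<'E'
from station import ctrl, get_state, vision, ticket, models
import cv2
print(get_state(), ctrl.pinch_z)
for n in ("side","top","wrist"):
    im,d=vision.grab_frame(n); cv2.imwrite(f"pics/{n}0.png",im); print(n,vision.camera_info(n))
E
```

```text
pics
{'time': 0.0, 'qpos': array([ 1.3195082 ,  0.50836375, -0.23750382,  1.50112289,  0.12570923,
        1.14888016, -0.15479538]), 'qd': array([ 0.00162287, -0.00044621, -0.00196602,  0.00100874, -0.0001876 ,
        0.00026588,  0.00058973]), 'tau': array([-9.25183012e-04, -6.20579123e+01, -2.18682982e+00, -2.49644673e+01,
        1.28114919e-02,  1.20857483e-02,  2.95642815e-05]), 'tcp_pos': array([ 0.21803435, -0.58521163,  0.23041627]), 'eef_rot': array([-8.73981018e-04,  9.84128988e-01,  1.77452356e-01, -1.80635815e-04]), 'contact_force': array([-0.10740943,  0.48010432, -0.71109501]), 'wrist_torque': array([-0.01670325,  0.02269388, -0.03623562]), 'width': 0.085531100029607} -0.0187
side {'mtx': array([[440.89663922,   0.        , 322.52196175],
       [  0.        , 440.89663922, 235.90223176],
       [  0.        ,   0.        ,   1.        ]]), 'R': array([[-0.77061223, -0.6371652 , -0.01331529],
       [-0.33691337,  0.42503307, -0.84014063],
       [ 0.54096781, -0.64293655, -0.54220515]]), 't': array([0.45137215, 0.26526678, 0.72717718])}
top {'mtx': array([[618.243213
[... 163 characters left out ...]
-0.99956649,  0.0050822 ],
       [-0.99598502,  0.02846478, -0.08487399],
       [ 0.08469253, -0.00752316, -0.99637873]]), 't': array([-0.00617718,  0.57322598,  1.42167317])}
wrist {'mtx': array([[371.64829954,   0.        , 322.30601205],
       [  0.        , 371.64829954, 241.67427845],
       [  0.        ,   0.        ,   1.        ]]), 'hand_eye': array([[ 4.24819542e-05, -9.47289112e-01, -3.20379988e-01,
         8.22972413e-02],
       [ 9.99999450e-01, -2.95539065e-04,  1.00643886e-03,
         6.10774884e-05],
       [-1.04807337e-03, -3.20379855e-01,  9.47288578e-01,
        -1.41249526e-01],
       [ 0.00000000e+00,  0.00000000e+00,  0.00000000e+00,
         1.00000000e+00]])}
```

View pics/top0.png

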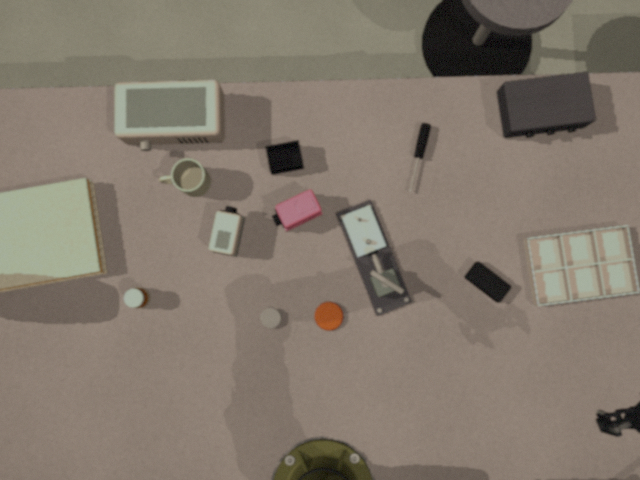

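View pics/side0.png

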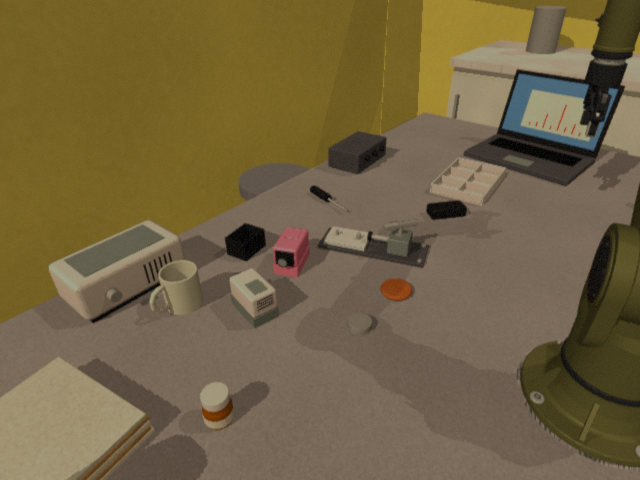

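View pics/wrist0.png

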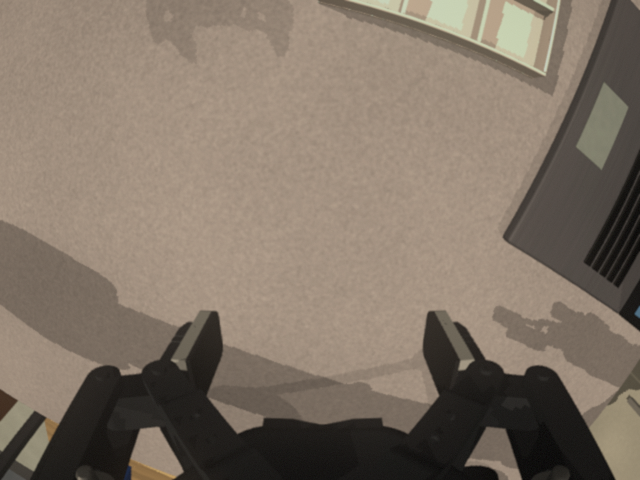

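Top view: the white head is at (226,232) with its lens up at (231,210). The pink look-alike at (298,210) isn't meant. The dock is at (372,257), with its pegs at (361,219) and (369,241) and the T-handle at (386,274). I'll measure these next and take an enlarged crop.

```bash
cat > h.py <<'E'
from station import ctrl, get_state, vision, ticket, models
import cv2, numpy as np
from scipy.spatial.transform import Rotation as Rn
def back(name,uv,depth):
    c=vision.camera_info(name); uv=np.atleast_2d(uv).astype(float); K=c["mtx"]
    d=np.broadcast_to(depth,(len(uv),))
    X=np.c_[(uv[:,0]-K[0,2])/K[0,0]*d,(uv[:,1]-K[1,2])/K[1,1]*d,d]
    return (X-c["t"])@c["R"]
def onplane(name,uv,z):
    c=vision.camera_info(name); o=-c["R"].T@c["t"]; p=back(name,uv,1.0); r=p-o
    return o+r*((z-o[2])/r[:,2])[:,None]
def proj(name,X):
    c=vision.camera_info(name); Y=np.atleast_2d(X)@c["R"].T+c["t"]; p=Y@c["mtx"].T; return p[:,:2]/p[:,2:]
def q2R(q): return Rn.from_quat(q,scalar_first=True).as_matrix()
def wristproj(X,st):
    c=vision.camera_info("wrist"); T=np.eye(4); T[:3,:3]=q2R(st["eef_rot"]); T[:3,3]=st["tcp_pos"]
    M=np.linalg.inv(T@c["hand_eye"]); Y=np.atleast_2d(X)@M[:3,:3].T+M[:3,3]
    th=np.arctan2(np.hypot(Y[:,0],Y[:,1]),Y[:,2]); ph=np.arctan2(Y[:,1],Y[:,0]); K=c["mtx"]
    return np.c_[K[0,2]+K[0,0]*th*np.cos(ph),K[1,2]+K[1,1]*th*np.sin(ph)]
def wristray(uv,st):
    c=vision.camera_info("wrist"); T=np.eye(4); T[:3,:3]=q2R(st["eef_rot"]); T[:3,3]=st["tcp_pos"]
    M=T@c["hand_eye"]; K=c["mtx"]; uv=np.atleast_2d(uv).astype(float)
    a=(uv-K[:2,2])/K[0,0]; th=np.hypot(a[:,0],a[:,1]); s=np.where(th>1e-9,np.sin(th)/np.maximum(th,1e-9),1)
    return M[:3,3], np.c_[a*s[:,None],np.cos(th)]@M[:3,:3].T
def wristplane(uv,z,st):
    o,r=wristray(uv,st); return o+r*((z-o[2])/r[:,2])[:,None]
def down(yaw):  # tool z down, tool x axis at world angle yaw
    R=np.array([[np.cos(yaw),np.sin(yaw),0],[np.sin(yaw),-np.cos(yaw),0],[0,0,-1]])
    return Rn.from_matrix(R).as_quat(scalar_first=True)
E
python3 - <<'E'
from h import *
im,d=vision.grab_frame("top")
for t in ("head","dock_seat","clamp_screw","clamp_pad"):
    for r in models.masks_of("top",t)[:3]:
        m=r["mask"]; v,u=np.nonzero(m&(d>0)); P=back("top",np.c_[u,v],d[v,u]) if len(u) else np.zeros((1,3))
        print(t,round(r["p"],2),r["point"],m.sum(),P.mean(0).round(3),np.percentile(P[:,2],[5,50,95]).round(3))
vv,uu=np.mgrid[0:480,0:640]
P=back("top",np.c_[uu.ravel(),vv.ravel()],d.ravel()).reshape(480,640,3)
np.save("P0.npy",P)
s=(uu>205)&(uu<248)&(vv>200)&(vv<262)&(P[...,2]>0.062)
r=cv2.minAreaRect(np.c_[uu[s],vv[s]].astype(np.float32)); print("headtop",r, P[s].mean(0))
bx=cv2.boxPoints(r); print(onplane("top",bx,0.072).round(4), onplane("top",[r[0]],0.072))
a=cv2.resize(im[190:270,195:335],None,fx=5.5,fy=5.5,interpolation=cv2.INTER_CUBIC); cv2.imwrite("pics/c1.png",a)
a=cv2.resize(im[195:320,325:420],None,fx=4.7,fy=4.7,interpolation=cv2.INTER_CUBIC); cv2.imwrite("pics/c2.png",a)
E
```

```text
head 0.78 [224.3, 232.8] 1374 [0.597 0.202 0.063] [0.008 0.071 0.077]
head 0.71 [299.6, 209.4] 1213 [0.64  0.04  0.067] [0.029 0.071 0.077]
dock_seat 0.97 [374.7, 256.1] 4236 [ 0.531 -0.133  0.023] [0.006 0.016 0.063]
dock_seat 0.61 [483.5, 281.1] 1025 [ 0.467 -0.396  0.028] [0.013 0.03  0.035]
clamp_screw 0.71 [386.2, 281.2] 212 [ 0.472 -0.156  0.086] [0.081 0.087 0.091]
clamp_pad 0.49 [375.3, 254.1] 25 [ 0.54  -0.131  0.042] [0.036 0.043 0.049]
headtop ((226.0, 228.5), (55.0, 40.0), 90.0) [0.59373744 0.20304388 0.087098  ]
[[0.6668 0.2453 0.072 ]
 [0.6642 0.1545 0.072 ]
 [0.5391 0.1568 0.072 ]
 [0.5417 0.2469 0.072 ]] [[0.60270297 0.20085424 0.072     ]]
```

View pics/c1.png

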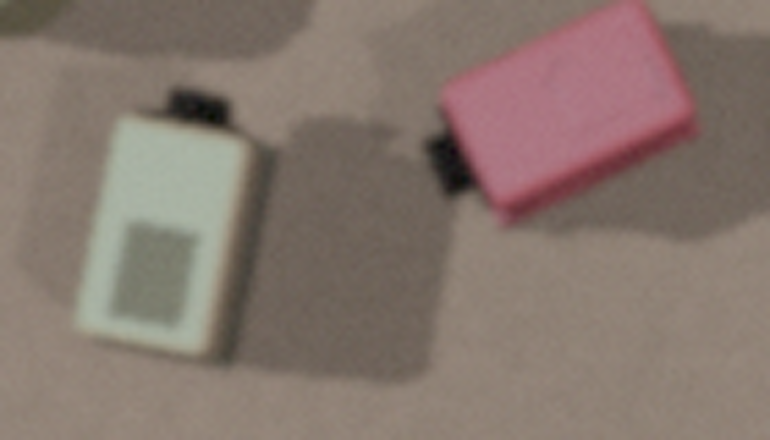

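View pics/c2.png

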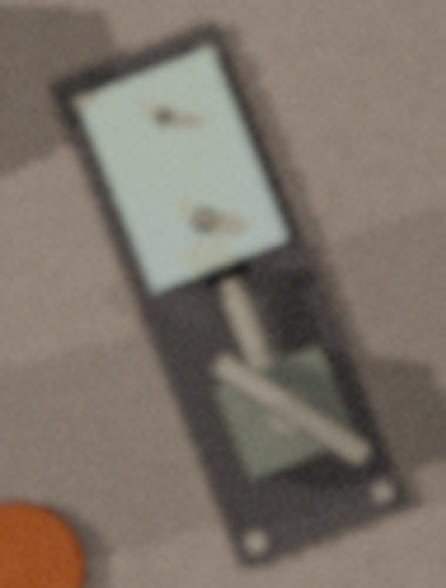

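The crop confirms it: the white one has its lens at the top and its back at the bottom, while the pink one is the look-alike. Next I'll look at the dock with the wrist camera.

Run:
```python
from h import *
pg=onplane("top",[[359.7,219.7],[368.6,241.2]],0.037); dv=pg[1]-pg[0]; print(pg,np.linalg.norm(dv[:2]))
yd=np.arctan2(dv[1],dv[0]); print("dock yaw",yd)
hc=onplane("top",[[216.8,211.5],[240.5,215.5],[233.5,254.5],[209.5,250]],0.072); c=hc.mean(0)
hv=(hc[2]+hc[3]-hc[0]-hc[1])/2; print("head",c,np.arctan2(hv[1],hv[0]),np.linalg.norm(hv))
s=pg.mean(0); x=np.array([np.cos(yd),np.sin(yd),0])
print("seat",s,"tee",s+0.13*x)
v=s+0.045*x
ctrl.movep([v[0],v[1],0.25],down(yd+np.pi))
st=get_state(); im,d=vision.grab_frame("wrist"); cv2.imwrite("pics/w1.png",im); np.save("d1.npy",d); np.save("s1.npy",st,allow_pickle=True)
print(st["time"],st["tcp_pos"],st["qpos"])
```

```text
[[ 0.61826077 -0.10471463  0.037     ]
 [ 0.56751531 -0.12365834  0.037     ]] 0.054166090325412114
dock yaw -2.784305598286446
head [0.59293243 0.20307939 0.072     ] 2.9443952384329166 0.08934175451069301
seat [ 0.59288804 -0.11418649  0.037     ] tee [ 0.47109766 -0.15965189  0.037     ]
2.4333 [ 0.55046052 -0.13135228  0.24983928] [ 0.53314322  0.42760294 -0.51795086  1.62710904  0.22780669  1.14772439
 -1.25568923]
```

View pics/w1.png

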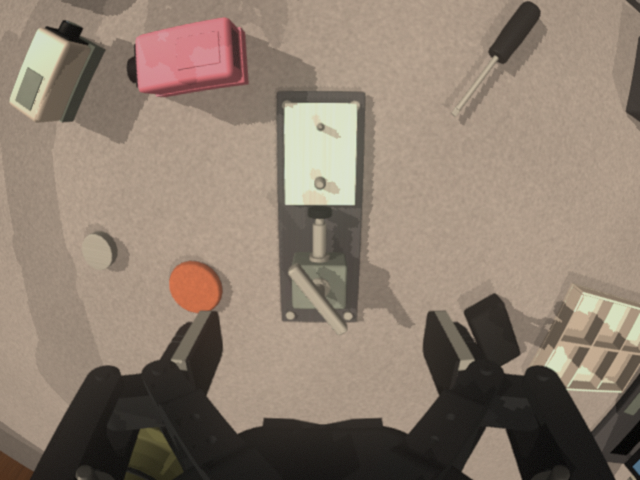

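The wrist view shows the seat plate at (320,153), with the thin peg at (320,127) and the thick one at (319,183). The pad is at (319,212) and the T-bar runs (293,268)–(345,330). I'll take a second view from another position to triangulate.

Run:
```python
from h import *
st=get_state()
yd=-2.784; x=np.array([np.cos(yd),np.sin(yd),0])
p=np.array(st["tcp_pos"])-0.075*x; p[2]=0.20
ctrl.movel(list(p),max_speed=0.2)
st2=get_state(); im,d=vision.grab_frame("wrist"); cv2.imwrite("pics/w2.png",im); np.save("s2.npy",st2,allow_pickle=True)
print(st2["time"],st2["tcp_pos"])
for n in ("w1","w2"):
    im=cv2.imread(f"pics/{n}.png"); s=np.load({"w1":"s1.npy","w2":"s2.npy"}[n],allow_pickle=True).item()
    g=im.min(2); m=(g>175).astype(np.uint8)
    # seat region
    k,l,S,C=cv2.connectedComponentsWithStats(m)
    pr=wristproj([[0.593,-0.114,0.02]],s)[0]
    j=min(range(1,k),key=lambda i:np.hypot(*(C[i]-pr))+ (1e4 if S[i,4]<1000 else 0))
    v,u=np.nonzero(l==j); W=wristplane(np.c_[u,v],0.02,s)
    r=cv2.minAreaRect((W[:,:2]*1000).astype(np.float32)); print(n,pr,S[j],r)
    x0,y0=int(pr[0]-75),int(pr[1]-75)
    y0=max(y0,0); print("crop",x0,y0)
    cv2.imwrite(f"pics/{n}c.png",cv2.resize(im[y0:y0+150,x0:x0+150],None,fx=4,fy=4,interpolation=cv2.INTER_CUBIC))
```

```text
3.0833 [ 0.62026657 -0.10544463  0.19991931]
w1 [320.27616304 156.65833641] [ 285  103   71  102 6555] ((595.2403564453125, -112.79524993896484), (103.01470184326172, 69.89142608642578), 19.4581241607666)
crop 245 81
w2 [320.25751573 243.77588806] [ 281  185   80  106 7316] ((596.0643920898438, -112.1219253540039), (101.84036254882812, 70.79252624511719), 20.037925720214844)
crop 245 168
```

View pics/w1c.png

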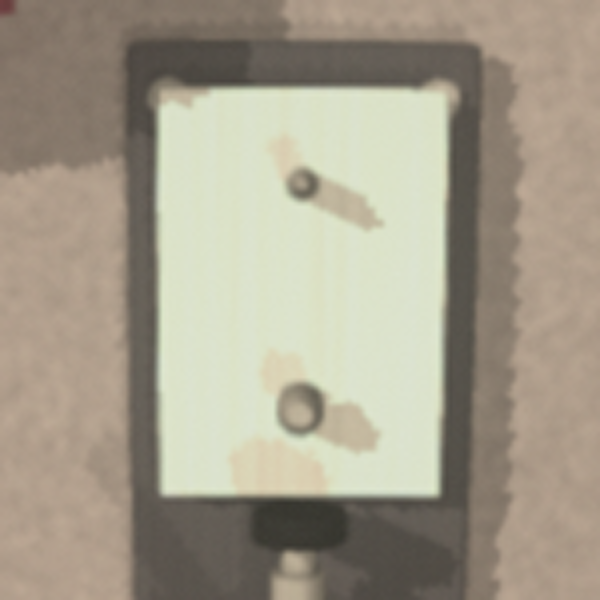

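View pics/w2c.png

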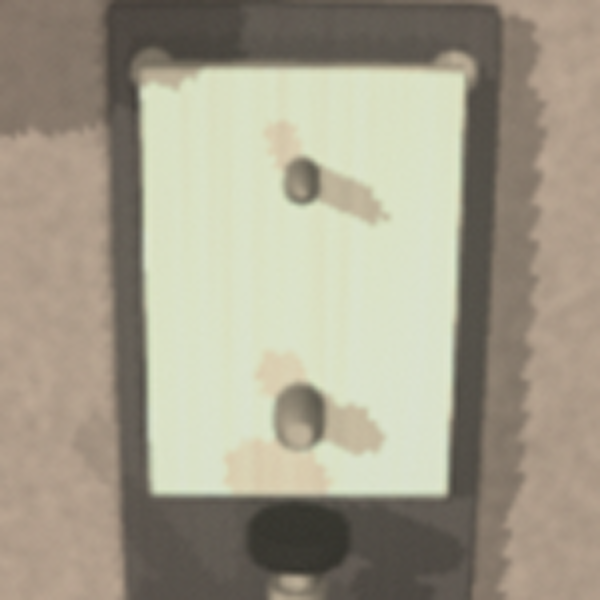

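View pics/w2.png

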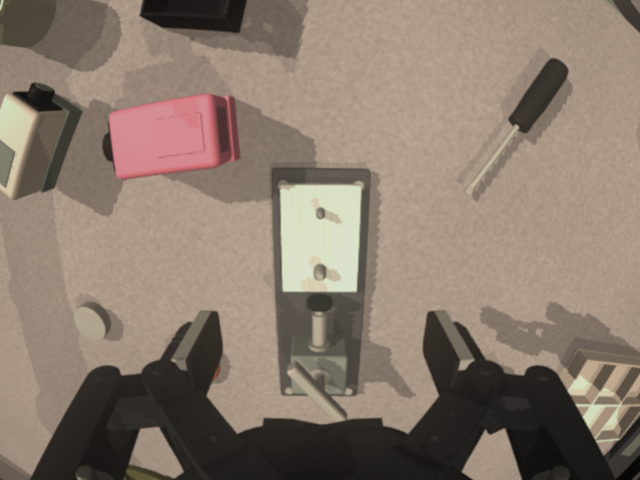

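```bash
cat >> h.py <<'E'
def tri(obs): # list of (uv, st): least-squares ray meeting
    A=np.zeros((3,3)); b=np.zeros(3)
    for uv,s in obs:
        o,r=wristray(uv,s); r=r[0]/np.linalg.norm(r[0]); Q=np.eye(3)-np.outer(r,r); A+=Q; b+=Q@o
    return np.linalg.solve(A,b)
E
python3 - <<'E'
from h import *
s1=np.load("s1.npy",allow_pickle=True).item(); s2=np.load("s2.npy",allow_pickle=True).item()
a=np.array([[158,88],[450,88],[441,496],[159,496],[302.5,180],[300,407]])/4.+[245,81]
b=np.array([[139,67],[467,70],[447,496],[151,494],[302,194],[301,435]])/4.+[245,168]
a-=.4;b-=.4
T=np.array([tri([(p,s1),(q,s2)]) for p,q in zip(a,b)]); print(T.round(4))
for uv,s in ((a,s1),(b,s2)):
    W=wristplane(uv[:4],0.02,s); c=W.mean(0); v=(W[2]+W[3]-W[0]-W[1])/2; w=(W[1]+W[2]-W[0]-W[3])/2
    print(c.round(4),np.arctan2(v[1],v[0]),np.linalg.norm(v),np.linalg.norm(w))
    Pg=wristplane(uv[4:],0.036,s); v=Pg[1]-Pg[0]; print("pegs",Pg.mean(0).round(4),np.arctan2(v[1],v[0]),np.linalg.norm(v))
# bar in w1: ends of T bar
print("bar",wristplane([[293,268],[345,330]],0.087,s1))
E
```

```text
[[ 0.6318 -0.0613  0.0179]
 [ 0.6566 -0.1288  0.02  ]
 [ 0.5589 -0.1642  0.0187]
 [ 0.5335 -0.0965  0.0175]
 [ 0.6224 -0.1031  0.0399]
 [ 0.572  -0.1213  0.0432]]
[ 0.5955 -0.1129  0.02  ] -2.796969893050252 0.10364766289283305 0.07191023286694327
pegs [ 0.5966 -0.1123  0.036 ] -2.798194251268821 0.05477548720088941
[ 0.5958 -0.1125  0.02  ] -2.795427760242069 0.10338285976748801 0.07167514749183417
pegs [ 0.5953 -0.113   0.036 ] -2.7903722278954435 0.055792493217843984
bar [[ 0.49906798 -0.12313725  0.087     ]
 [ 0.45484994 -0.1905667   0.087     ]]
```

The seat is at (0.5956, -0.1127) with yaw -2.796. It triangulates to z≈0.0185 against the stated 0.020, the plate measures 103.5 × 72, and the peg midpoints agree within about 1 mm. The clamp angle is about 0.1. Now the head.

Run:
```python
from h import *
yh=2.944; 
x=np.array([np.cos(yh),np.sin(yh)])
c=np.array([0.593,0.203])
for i,off in ((3,0.03),(4,-0.05)):
    p=c+off*x
    if i==3: ctrl.movep([p[0],p[1],0.26],down(yh+np.pi))
    else: ctrl.movel([p[0],p[1],0.22],max_speed=0.2)
    st=get_state(); im,d=vision.grab_frame("wrist"); cv2.imwrite(f"pics/w{i}.png",im); np.save(f"s{i}.npy",st,allow_pickle=True)
    pr=wristproj([[c[0],c[1],0.06]],st)[0].astype(int)-[90,75]; print(i,st["time"],"crop",pr, st["qpos"].round(2))
    cv2.imwrite(f"pics/w{i}c.png",cv2.resize(im[pr[1]:pr[1]+150,pr[0]:pr[0]+180],None,fx=4,fy=4,interpolation=cv2.INTER_CUBIC))
```

```text
3 4.3667 crop [229 103] [-0.14  0.46 -0.4   1.52  0.19  1.2  -2.34]
4 5.0167 crop [231 198] [-0.12  0.6  -0.38  1.38  0.22  1.2  -2.29]
```

View pics/w3c.png

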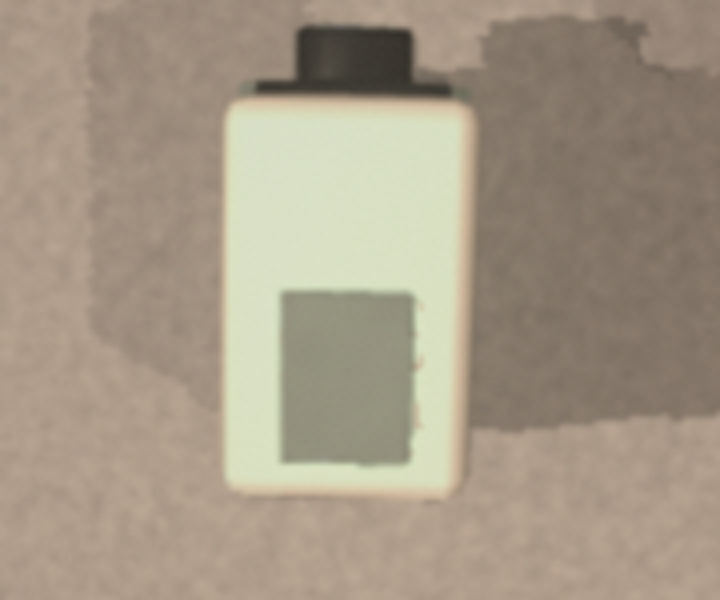

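View pics/w4c.png

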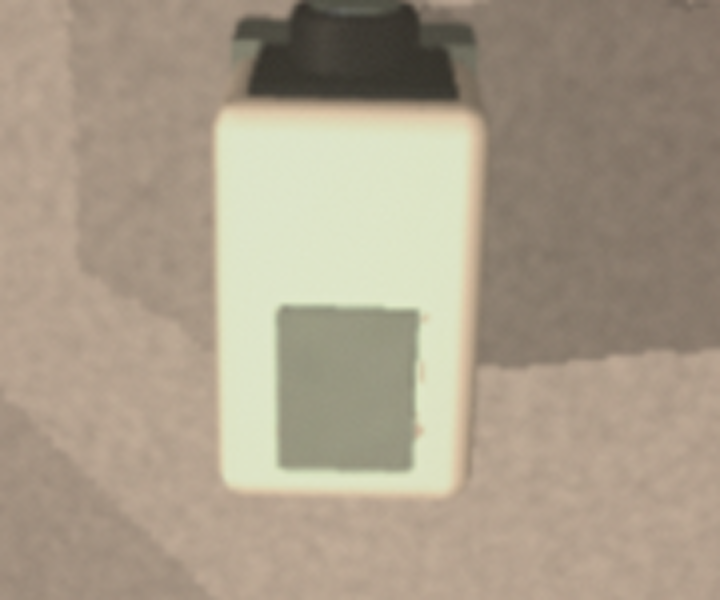

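Run:
```python
from h import *
s3=np.load("s3.npy",allow_pickle=True).item(); s4=np.load("s4.npy",allow_pickle=True).item()
a=np.array([[226,98],[475,98],[465,496],[226,496],[281,291],[413,292],[411,463],[281,463]])/4.+[229,103]-.4
b=np.array([[216,101],[487,101],[470,495],[222,495],[278,307],[419,308],[412,470],[278,470]])/4.+[231,198]-.4
T=np.array([tri([(p,s3),(q,s4)]) for p,q in zip(a,b)]); print(T.round(4))
for uv,s in ((a,s3),(b,s4)):
    for k,z in ((0,0.070),(4,0.072)):
        W=wristplane(uv[k:k+4],z,s); c=W.mean(0); v=(W[2]+W[3]-W[0]-W[1])/2; w=(W[1]+W[2]-W[0]-W[3])/2
        print(c.round(4),np.arctan2(v[1],v[0]),np.arctan2(w[1],w[0])-np.pi/2,np.linalg.norm(v),np.linalg.norm(w))
```

```text
[[0.6461 0.2238 0.0642]
 [0.6348 0.1689 0.0635]
 [0.5449 0.1884 0.0678]
 [0.5563 0.2436 0.0685]
 [0.6012 0.2202 0.0718]
 [0.595  0.1911 0.0715]
 [0.5563 0.1995 0.0717]
 [0.5624 0.2288 0.0721]]
[0.5959 0.2062 0.07  ] 2.9263726133103423 -3.3429868231604205 0.09157508655794624 0.05520749194595121
[0.5788 0.21   0.072 ] 2.9321836987966914 -3.346527912511692 0.03971654476750661 0.02963774399114404
[0.5969 0.2058 0.07  ] 2.9263085901365655 -3.339027066526137 0.09265118469172033 0.0557870622104082
[0.5788 0.2098 0.072 ] 2.918981622988975 -3.3424806252846757 0.03982560481312584 0.02991892814630855
```

Head: lens end at the top and flat back at the bottom of both crops, centre (0.5964, 0.206), yaw 2.935. The label on top triangulates to z=0.072, as expected. Grasping now.

Run:
```python
from h import *
yh=2.935; c=np.array([0.5964,0.206])
ctrl.movep([c[0],c[1],0.13],down(yh-np.pi))
ctrl.movel([c[0],c[1],0.0265],max_speed=0.12)
s=get_state(); print(s["time"],s["tcp_pos"],s["contact_force"])
ctrl.close_gripper(50)
s=get_state(); print(s["time"],s["tcp_pos"],s["width"],s["contact_force"],s["wrist_torque"])
im,d=vision.grab_frame("wrist"); cv2.imwrite("pics/w5.png",im)
ctrl.movel([c[0],c[1],0.14],max_speed=0.15)
s=get_state(); print(s["time"],s["tcp_pos"],s["width"],s["contact_force"],s["wrist_torque"])
im,d=vision.grab_frame("wrist"); cv2.imwrite("pics/w6.png",im)
im,d=vision.grab_frame("side"); cv2.imwrite("pics/side6.png",im)
```

```text
6.575 [0.5970659  0.20626618 0.02734355] [-0.66048182  0.72667075 -0.48321466]
6.95 [0.59691943 0.20638428 0.02750816] 0.05780991049053882 [-0.53527305  0.25007581  5.52000016] [-0.17943886  0.12120056 -0.08429594]
7.9083 [0.59561858 0.20548728 0.13871106] 0.05739531366116092 [-0.23974742 -0.34889654 -5.0499799 ] [ 0.01551271  0.03775979 -0.00280978]
```

View pics/w6.png

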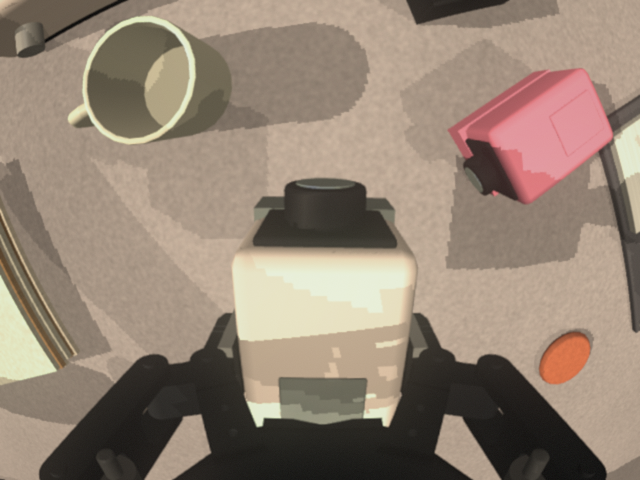

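View pics/side6.png

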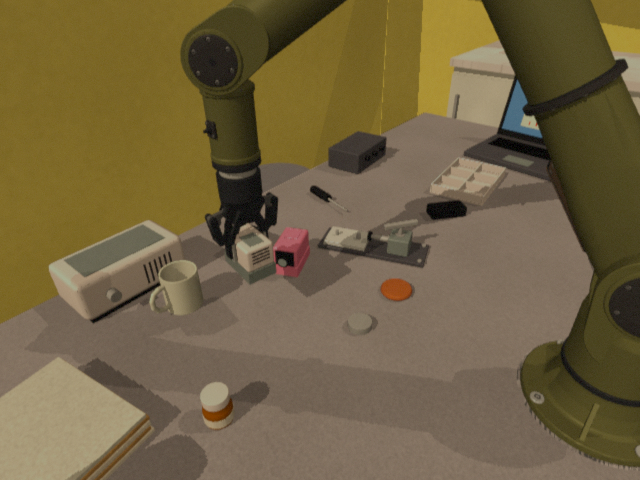

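Run:
```python
from h import *
im=cv2.imread("pics/w6.png")
cv2.imwrite("pics/w6c.png",cv2.resize(im[170:430,220:430],None,fx=3,fy=2.3,interpolation=cv2.INTER_CUBIC))
s=dict(tcp_pos=np.zeros(3),eef_rot=np.array([1.,0,0,0]))
for nm,uv in (("top front edge",[[250,249],[325,249],[400,249]]),("label front",[[281,378],[366,378]])):
    for h in (0.070,0.072): print(nm,h,wristplane(uv,0.0275-h,s).round(4).tolist())
for h in (0.0,0.01,0.02): print("foot",h,wristplane([[257,199],[392,199]],0.0275-h,s).round(4).tolist())
```

```text
top front edge 0.07 [[0.0468, -0.0205, -0.0425], [0.0468, 0.0009, -0.0425], [0.0468, 0.0224, -0.0425]]
top front edge 0.072 [[0.0475, -0.0201, -0.0445], [0.0475, 0.0009, -0.0445], [0.0475, 0.022, -0.0445]]
label front 0.07 [[0.0002, -0.0139, -0.0425], [0.0002, 0.015, -0.0425]]
label front 0.072 [[0.0019, -0.0136, -0.0445], [0.0018, 0.0147, -0.0445]]
foot 0.0 [[0.0465, -0.0303, 0.0275], [0.0465, 0.0329, 0.0275]]
foot 0.01 [[0.0486, -0.0285, 0.0175], [0.0486, 0.031, 0.0175]]
foot 0.02 [[0.0507, -0.0267, 0.0075], [0.0507, 0.029, 0.0075]]
```

View pics/w6c.png

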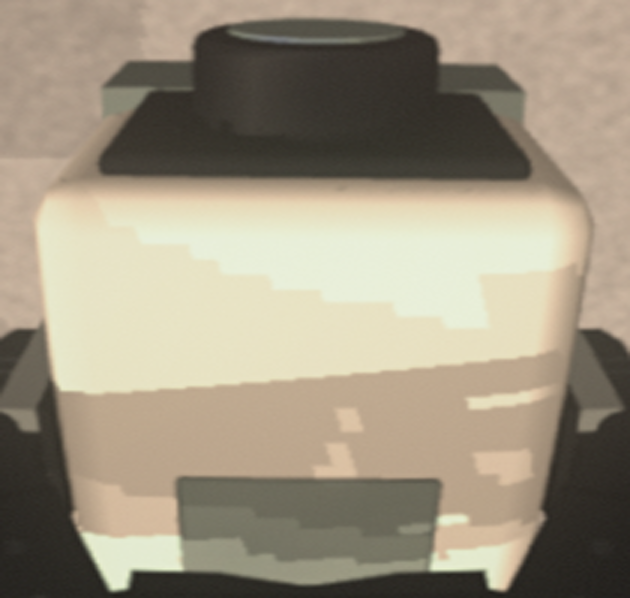

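The head is held level. The label's front edge at tool x≈1.8 mm agrees with a centred grasp (±1 mm). Next I'll carry it over and hover above the pegs.

```bash
cat >> h.py <<'E'
def goto(p,yaw=None,n=3,tol=3e-4,speed=0.05):
    """move by lines until the measured TCP is at p"""
    p=np.array(p,float); cmd=p.copy()
    for _ in range(n):
        ctrl.movel(list(cmd),max_speed=speed) if yaw is None else ctrl.movel(list(cmd),down(yaw),max_speed=speed)
        ctrl.pause(0.1); e=p-get_state()["tcp_pos"]
        if np.linalg.norm(e)<tol: break
        cmd=cmd+e
    return cmd
def yaw_now():
    R=q2R(get_state()["eef_rot"]); return np.arctan2(R[1,0],R[0,0]), R[2,2]
E
python3 - <<'E'
from h import *
S=np.array([0.5956,-0.1127]); ty=-2.796+np.pi
c=get_state()["tcp_pos"]
ctrl.movel([c[0],c[1],0.175],max_speed=0.2)
ctrl.movep([S[0],S[1],0.14],down(ty))
cmd=goto([S[0],S[1],0.0275+0.043],n=3,speed=0.12)
s=get_state(); print(s["time"],s["tcp_pos"],cmd,yaw_now(),ty,s["contact_force"],s["wrist_torque"],s["width"])
print(q2R(s["eef_rot"]).round(4)[2])
np.save("s7.npy",s,allow_pickle=True)
for n in ("wrist","side"):
    im,d=vision.grab_frame(n); cv2.imwrite(f"pics/{n}7.png",im)
a=cv2.resize(im[190:280,280:450],None,fx=4.5,fy=4.5,interpolation=cv2.INTER_CUBIC); cv2.imwrite("pics/side7c.png",a)
E
```

```text
11.0833 [ 0.59556649 -0.11257311  0.0702678 ] [ 0.59555022 -0.11259528  0.07027462] (np.float64(0.3455890525346802), np.float64(-0.9999999992576124)) 0.3455926535897933 [-0.0068735  -0.6372002  -4.38455789] [0.05505165 0.00705403 0.03293023] 0.05755478662636379
[ 0. -0. -1.]
```

View pics/side7c.png

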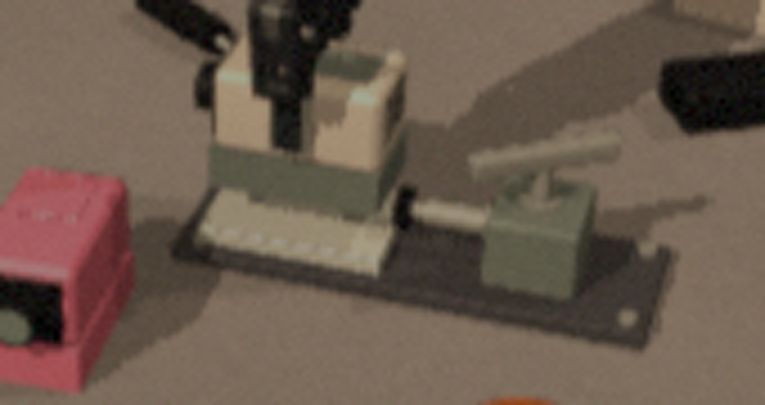

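View pics/wrist7.png

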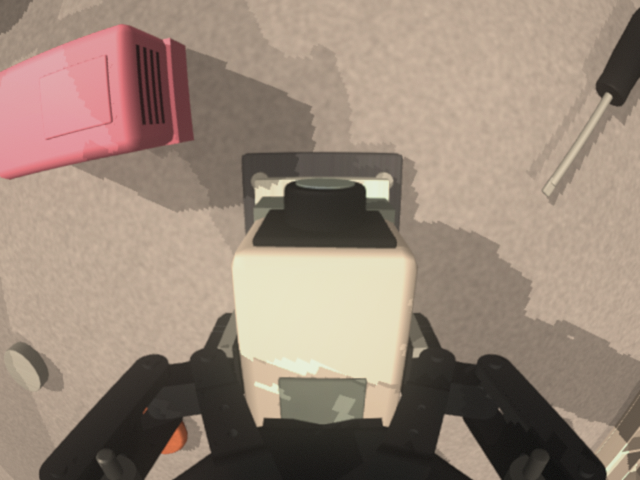

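The head hangs over the seat with its lens away from the clamp, centred on the plate in the wrist view. I'll lower it in small, force-guarded steps.

Run:
```python
from h import *
S=np.array([0.5956,-0.1127]); f0=get_state()["contact_force"].copy()
print(f0)
for hz in (0.038,0.035,0.032,0.029,0.026,0.023,0.0215,0.0205,0.0198):
    ctrl.movel([S[0],S[1],0.0275+hz],max_speed=0.04)
    s=get_state(); df=s["contact_force"]-f0
    print(round(s["time"],2),hz,(s["tcp_pos"]-[S[0],S[1],0.0275]).round(4),df.round(1),s["wrist_torque"].round(2))
    if df[2]>10 or np.hypot(*df[:2])>12: print("stop"); break
```

```text
[-0.01922985  0.25914072 -4.73658562]
11.45 0.038 [-0.0003 -0.      0.0375] [-0.4 -0.6  0.6] [ 0.   -0.01  0.01]
11.7 0.035 [-0.0002  0.      0.0347] [0.5 0.1 0.3] [ 0.02  0.04 -0.03]
11.95 0.032 [-0.0002 -0.      0.0318] [-0.3 -0.7  0. ] [ 0.06 -0.01  0.04]
12.2 0.029 [-0.0002  0.      0.0288] [-0.6 -0.6  0.1] [-0.03 -0.03 -0.04]
12.45 0.026 [-0.0002 -0.      0.0258] [ 0.5 -0.4 -0.6] [ 0.03 -0.02 -0.02]
12.7 0.023 [-0.0002 -0.      0.0227] [-0.2 -0.9 -0.2] [ 0.01  0.01 -0.05]
12.95 0.0215 [-0.0001 -0.      0.0214] [ 0.4 -0.4 -0.3] [-0.   -0.03 -0.03]
13.2 0.0205 [-0.      0.      0.0205] [-0.5 -0.5  0.1] [0.02 0.02 0.02]
13.45 0.0198 [ 0.0001 -0.      0.0201] [-1.  -0.6  3.2] [-0.01  0.19 -0.05]
```

It slid over both pegs with no side force and touched the seat at z=0.020. Now release, lift and look.

Run:
```python
from h import *
S=np.array([0.5956,-0.1127])
ctrl.movel([S[0],S[1],0.0275+0.0193],max_speed=0.04)
s=get_state(); print(s["contact_force"])
ctrl.ungrasp()
s=get_state(); print(s["time"],s["tcp_pos"],s["width"],s["contact_force"])
ctrl.movel([S[0],S[1],0.15],max_speed=0.15)
yd=-2.796; x=np.array([np.cos(yd),np.sin(yd)]); p=S+0.06*x
ctrl.movel([p[0],p[1],0.24],max_speed=0.25)
s=get_state(); np.save("s8.npy",s,allow_pickle=True)
for n in ("wrist","side"):
    im,d=vision.grab_frame(n); cv2.imwrite(f"pics/{n}8.png",im)
    if n=="wrist": cv2.imwrite("pics/w8c.png",cv2.resize(im[70:350,240:400],None,fx=4,fy=2.1,interpolation=cv2.INTER_CUBIC)); cv2.imwrite("pics/w8t.png",cv2.resize(im[170:300,250:400],None,fx=4.5,fy=4.5,interpolation=cv2.INTER_CUBIC))
cv2.imwrite("pics/side8c.png",cv2.resize(im[190:280,280:450],None,fx=4.5,fy=4.5,interpolation=cv2.INTER_CUBIC))
print(s["time"],s["tcp_pos"],s["qpos"])
```

```text
[-3.94622376 -0.55483037  5.91699472]
14.1 [ 0.59578149 -0.11265457  0.0467592 ] 0.08546107796148625 [ 0.33769824  0.23405748 -0.0886468 ]
15.525 [ 0.53888046 -0.13322053  0.23952082] [ 0.57176234  0.42471476 -0.5578085   1.67115694  0.24529533  1.11650613
 -1.28035936]
```

View pics/wrist8.png

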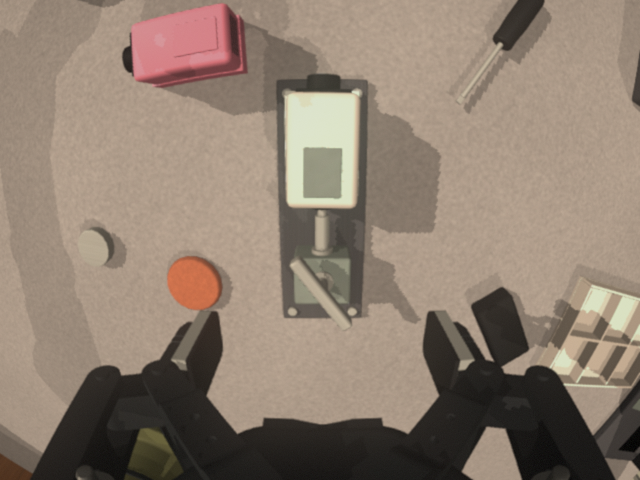

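View pics/w8t.png

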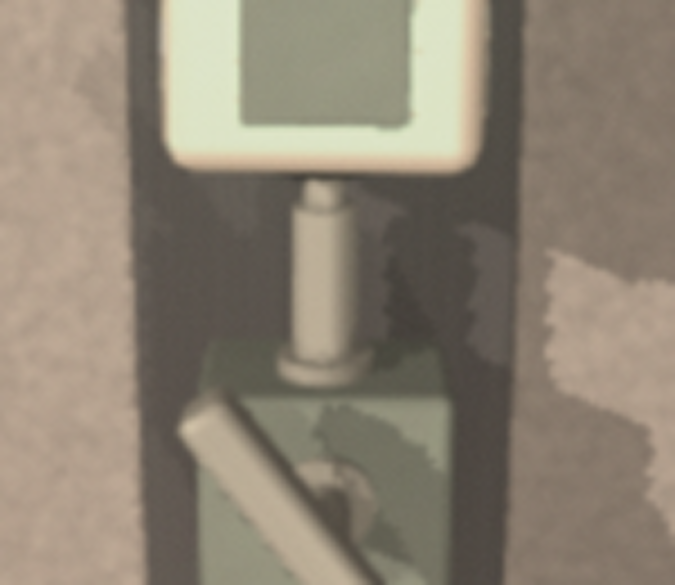

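View pics/side8c.png

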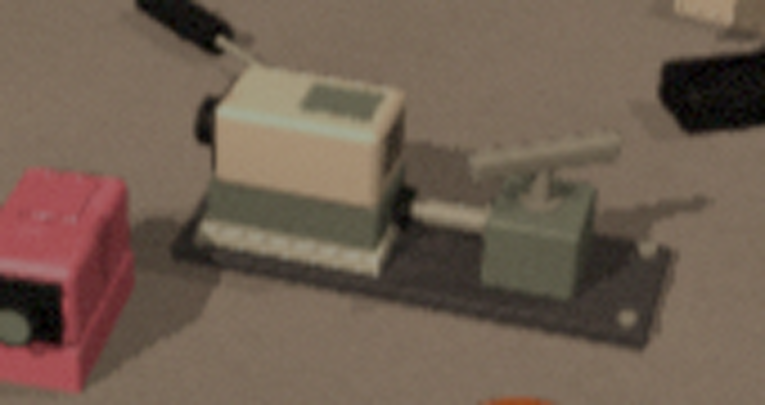

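The head sits flush on the plate. The T-bar runs from about (293,262) to (348,326). I'll centre over the T-handle and measure the bar precisely.

Run:
```python
from h import *
s8=np.load("s8.npy",allow_pickle=True).item()
ctrl.movep([0.4733,-0.1567,0.20],down(0.99))
ctrl.pause(0.1)
s=get_state(); np.save("s9.npy",s,allow_pickle=True); print(s["time"],s["tcp_pos"],yaw_now(),s["qpos"].round(2))
im,d=vision.grab_frame("wrist"); cv2.imwrite("pics/w9.png",im)
print(wristproj([[0.4733,-0.1567,0.087]],s))
for r in models.masks_of("wrist","clamp_screw")[:2]:
    m=r["mask"]; v,u=np.nonzero(m); W=wristplane(np.c_[u,v],0.087,s)[:,:2]
    q=cv2.minAreaRect((W*1000).astype(np.float32)); print(r["p"],r["point"],m.sum(),q)
cv2.imwrite("pics/w9c.png",cv2.resize(im[150:350,240:400],None,fx=4,fy=3,interpolation=cv2.INTER_CUBIC))
```

```text
16.3667 [ 0.47454175 -0.15613215  0.20016893] (np.float64(0.9885761235478812), np.float64(-0.999999219672661)) [ 0.77  0.4  -0.72  1.87  0.31  0.98 -0.66]
[[320.9864693  238.20909544]]
0.56 [319.4, 226.9] 1799 ((474.3528137207031, -155.41864013671875), (82.78458404541016, 13.338794708251953), 56.17487716674805)
```

View pics/w9.png

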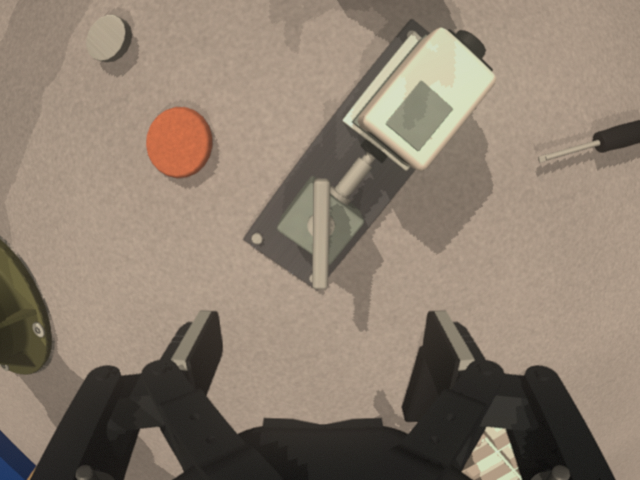

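View pics/w9c.png

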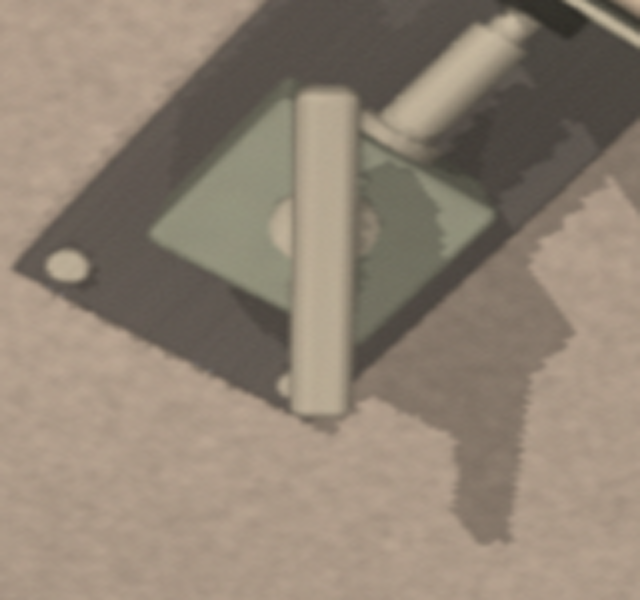

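The bar is along 0.980 rad, so the clamp angle is about 0.115. Its mid line agrees with the predicted axis to 0.2 mm across the bar. Now grip it.

Run:
```python
from h import *
A=np.array([0.4736,-0.1564])
ctrl.movep([A[0],A[1],0.13],down(0.980))
goto([A[0],A[1],0.085],n=2,speed=0.1)
ctrl.movel([A[0],A[1],0.0615],max_speed=0.06)
s=get_state(); print(s["time"],s["tcp_pos"],s["contact_force"],yaw_now())
ctrl.close_gripper(40); ctrl.pause(0.1)
s=get_state(); print(s["time"],s["tcp_pos"],s["width"],s["contact_force"],s["wrist_torque"],yaw_now(),s["qpos"].round(3))
im,d=vision.grab_frame("wrist"); cv2.imwrite("pics/w10.png",im)
```

```text
18.425 [ 0.47341503 -0.15616622  0.0610894 ] [-0.28156825 -0.17473186  0.47708389] (np.float64(0.9803350956955349), np.float64(-0.9999995417130578))
19.1833 [ 0.47315712 -0.15615825  0.06167916] 0.011475539163199466 [-3.66743295  2.06639379  6.07326716] [ 0.38255505  0.57793971 -0.13279953] (np.float64(0.9798392372218819), np.float64(-0.9999997526417739)) [ 0.659  0.582 -0.582  2.038  0.51   0.667 -0.849]
```

View pics/w10.png

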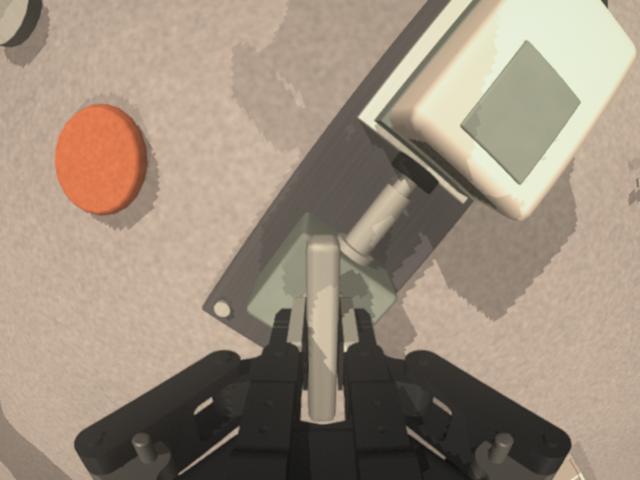

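Run:
```python
from h import *
A=np.array([0.4736,-0.1564]); dock=0.3456
for th in (0.25,0.40,0.55,0.70,0.85,1.0):
    ctrl.movep([A[0],A[1],0.0615],down(dock+0.75-th)); ctrl.pause(0.08)
    s=get_state(); y=yaw_now()[0]; f=s["contact_force"]
    print(round(s["time"],2),th,"act",round(dock+.75-y,3),f.round(1),s["wrist_torque"].round(2),round(s["width"],4),(s["tcp_pos"][:2]-A).round(4))
    if np.linalg.norm(f)>40: print("stop");break
```

```text
19.57 0.25 act 0.246 [-3.1  2.2  6.5] [ 0.37  0.71 -0.19] 0.0113 [-0.0004  0.0002]
19.9 0.4 act 0.394 [-3.9  1.6  7.2] [ 0.38  0.7  -0.24] 0.0115 [-0.0003  0.0002]
20.23 0.55 act 0.544 [-3.9  1.2  6.9] [ 0.33  0.69 -0.27] 0.0113 [-0.0004  0.0002]
20.57 0.7 act 0.694 [-3.2  1.6  7. ] [ 0.3   0.72 -0.18] 0.0113 [-0.0003  0.0001]
20.9 0.85 act 0.844 [-3.9  0.8  6.5] [ 0.26  0.69 -0.16] 0.0111 [-0.0003  0.0001]
21.23 1.0 act 0.994 [-2.1  1.8  7.7] [ 0.2   0.65 -0.17] 0.0112 [-0.0004  0.0001]
```

Run:
```python
from h import *
A=np.array([0.4736,-0.1564]); dock=0.3456
for th in (1.1,1.2,1.3,1.4):
    ctrl.movep([A[0],A[1],0.0615],down(dock+0.75-th))
    T=[]
    for _ in range(5): ctrl.pause(0.04); T.append(get_state()["wrist_torque"])
    s=get_state(); y=yaw_now()[0]; f=s["contact_force"]
    print(round(s["time"],2),th,"act",round(dock+.75-y,3),f.round(1),np.mean(T,0).round(3),round(s["width"],4))
im,d=vision.grab_frame("wrist"); cv2.imwrite("pics/w11.png",im)
```

```text
21.69 1.1 act 1.094 [-3.7  1.1  6.8] [ 0.227  0.606 -0.167] 0.0112
22.15 1.2 act 1.194 [-3.2  1.8  6.8] [ 0.238  0.631 -0.134] 0.0113
22.61 1.3 act 1.294 [-3.3  1.7  8. ] [ 0.203  0.626 -0.106] 0.0115
23.07 1.4 act 1.394 [-3.8  1.6  6.6] [ 0.19   0.632 -0.101] 0.0109
```

View pics/w11.png

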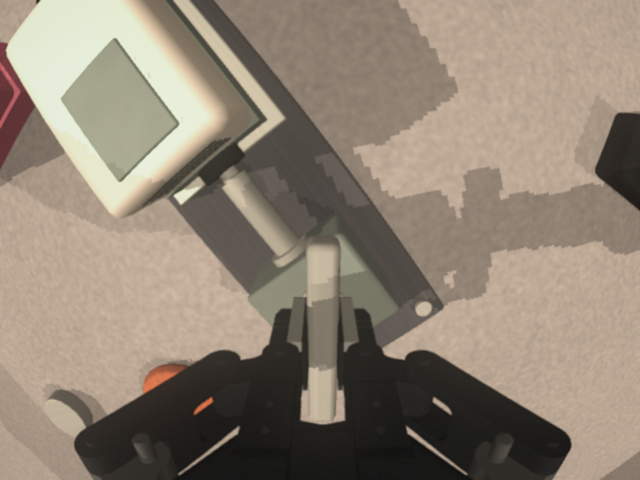

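The bar turned with the gripper, and the pad at (222,162) is now against the back of the head. The torque about z has moved about +0.1 N m since play was taken up, which is what the spring predicts. I'll let go and check the angle by eye.

Run:
```python
from h import *
A=np.array([0.4736,-0.1564]); S=np.array([0.5956,-0.1127]); dock=0.3456
print(get_state()["tau"][6])
ctrl.ungrasp(); ctrl.pause(0.1)
s=get_state(); print(s["time"],s["contact_force"],s["tcp_pos"])
ctrl.movel([A[0],A[1],0.20],max_speed=0.15); ctrl.pause(0.1)
s=get_state(); np.save("s12.npy",s,allow_pickle=True); im,d=vision.grab_frame("wrist"); cv2.imwrite("pics/w12.png",im)
for r in models.masks_of("wrist","clamp_screw")[:1]:
    v,u=np.nonzero(r["mask"]); W=wristplane(np.c_[u,v],0.087,s)[:,:2]
    q=cv2.minAreaRect((W*1000).astype(np.float32)); print(r["p"],r["point"],q)
p=S+0.04*np.array([-np.cos(dock),-np.sin(dock)])
ctrl.movep([p[0],p[1],0.25],down(dock)); ctrl.pause(0.15)
s=get_state(); np.save("s13.npy",s,allow_pickle=True); im,d=vision.grab_frame("wrist"); cv2.imwrite("pics/w13.png",im)
pr=wristproj([[S[0],S[1],0.06]],s)[0].astype(int)-[75,60]; print(pr,s["time"]); pr=np.maximum(pr,0)
cv2.imwrite("pics/w13c.png",cv2.resize(im[pr[1]:pr[1]+190,pr[0]:pr[0]+150],None,fx=4,fy=3.1,interpolation=cv2.INTER_CUBIC))
im,d=vision.grab_frame("side"); cv2.imwrite("pics/side13c.png",cv2.resize(im[190:280,280:450],None,fx=4.5,fy=4.5,interpolation=cv2.INTER_CUBIC)); cv2.imwrite("pics/side13.png",im)
```

```text
0.10264677694067359
23.925 [0.47502958 0.44121379 1.38640761] [ 0.47359434 -0.15639199  0.06150792]
0.66 [324.5, 227.8] ((474.8286437988281, -157.41758728027344), (12.358386993408203, 82.97816467285156), 72.17261505126953)
[246 105] 25.8917
```

View pics/w12.png

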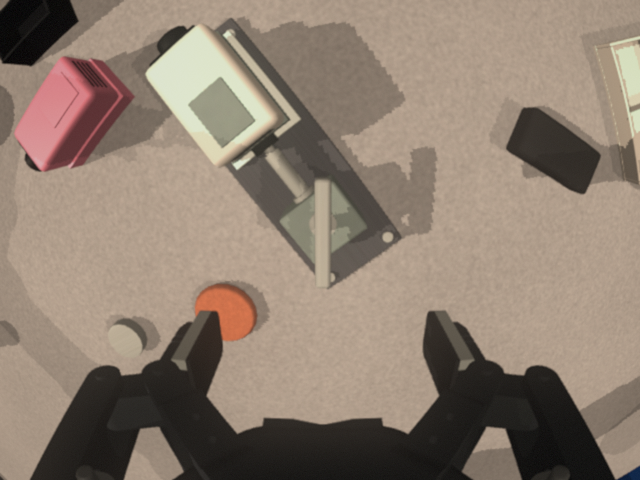

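View pics/w13c.png

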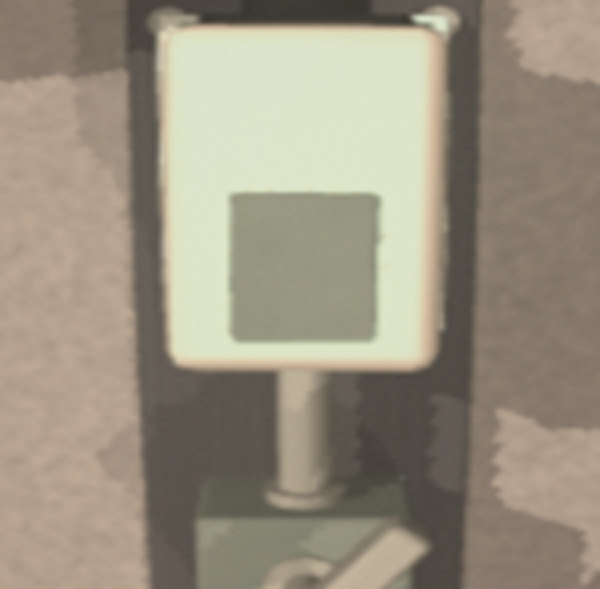

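View pics/side13c.png

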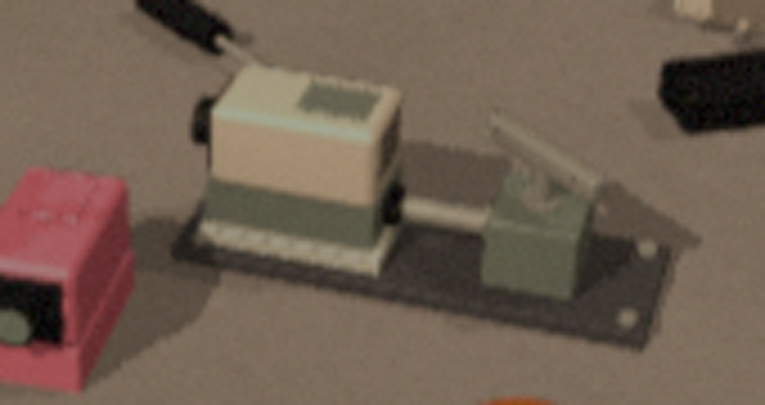

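The bar measures -0.311 rad, which puts the clamp at about 1.41. The head is flush and in line, with the pad against its back. I'll do a quick bystander check against the first top picture, then hand in.

Run:
```python
from h import *
im,d=vision.grab_frame("top"); a=cv2.imread("pics/top0.png"); cv2.imwrite("pics/top14.png",im)
s=np.hstack([a[60:340,100:520],im[60:340,100:520]]); cv2.imwrite("pics/cmp.png",cv2.resize(s,(800,267)))
s=get_state(); print(s["time"],s["contact_force"],s["tcp_pos"])
ticket.close_job()
```

```text
26.0417 [ 0.00453945  0.65828339 -0.35245449] [ 0.55719697 -0.12669266  0.24970507]
the job is handed in; nothing more can be done
```

View pics/cmp.png

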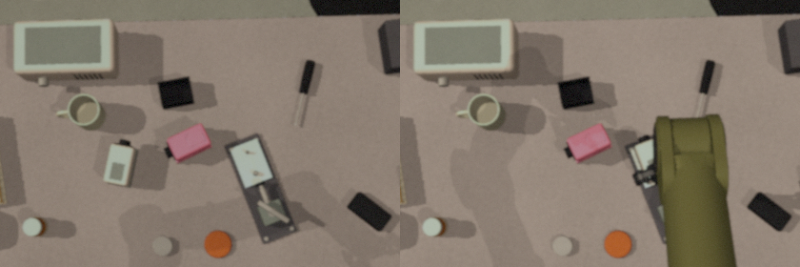

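The white head is on the dock and clamped, and I handed the job in at about 26 s of the 54 s allowed.

- **Seating:** The head went down over both pegs with no noticeable side force and touched the seat at z = 0.020. It sits flush, with the lens pointing away from the clamp.
- **Clamp:** I turned the T-handle clockwise from about 0.12 to 1.39 by the arm's reading, then let go. The last picture of the bar gives about 1.41, inside the good range of 1.3 to 1.5.
- **Last checks:** The pad is against the head's back, the gripper is well clear and the wrist force is near zero. The first and last top pictures show the bystanders unmoved.
- **Weak check:** The wrist torque was noisy, with an offset of about -0.15 N m. Its rise past 0.93 was only about 0.1 N m. That matches the spring, but it shows the clamping much less clearly than the angle does, and I could not read the pad force directly.

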